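Show a used bulb's reading on the stall's lamp tester

TASK

A customer across the stall wants to see that the straight tubular bulb works. First turn the lamp tester's readout so that its screen faces squarely across the table to the customers' side, leaning back about 30 degrees, and let go of it; then take the tubular bulb from the rack and push it, cap down, into the tester's large socket against the sprung contact until its collar is firmly down on the socket's rim, without ramming it. Finish while still holding it pressed down there, the readout as you set it, and leave the other bulbs and everything else lying about where they are.

Things in the scene. Friction and masses are not known exactly. Their poses are not given: they have to be found in the camera images.
- across (a point): a point on the stall's plank table top, in its middle, only a reference for directions: x points from the seller's edge (the robot) straight across to the customers' edge, y to the robot's left, z up
- tester: lamp tester: grey box 150 (x) x 300 (y) x 55 mm tall, fixed to the table, its place and yaw vary (it may stand left or right). Origin: centre of its underside. On its top: the large lampholder at y = -95 mm, a smaller one (17 mm bore, 30 mm across, 24 mm tall, not used) at y = -30 mm, the readout's post at y = +90 mm
- socket_mouth (a point): large push-in lampholder, a plain round black sleeve (no thread to turn), 48 mm outside, 29 mm bore, standing 32 mm above the tester's top; this point is the centre of its flat top rim, 87 mm above the table. Bore upright. In it a sprung brass contact pin 10 mm across whose top stands 18 mm below the rim when free
- plunger (a joint): how far the sprung contact pin in the large lampholder is pushed down (m): 0 free; about 0.008 when the tubular bulb's collar sits on the rim, which is the hard stop. The spring pushes back with 4 N at first and 10 N at 0.008
- meter_hinge (a point): point on the readout's swivel axis (vertical) at the height of its tilt axis, 115 mm above the table; its frame turns with the swivel only: x is the horizontal direction the screen faces, y runs along the tilt axis
- meter_top (a point): middle of the readout's top edge. The readout is a grey box 130 mm wide (its y), 80 mm high (its z), 24 mm thick (its x), screen on its +x face, three keys below the screen; its lower edge is 12 mm and this point 92 mm above the tilt axis along its z, centred over the axis in thickness. Frame: x out of the screen, z up along the housing. About 3 to 5 N at the top or side edge moves it; it stays where it is left
- meter_swivel (a joint): swivel of the readout on the tester about the vertical (rad), 0 when the screen faces along the tester's own x axis, positive counter-clockwise seen from above, range -1.5 to 1.5
- meter_tilt (a joint): tilt of the readout (rad): 0 upright, positive leans back so that the screen looks upward, range -0.15 to 1.2
- rack: wooden stock rack, a block 85 (x) x 300 (y) x 40 mm tall, fixed, with three 29 mm holes 32 mm deep in a row at y = -100, 0, 100 mm, one bulb standing cap down in each; its place and yaw vary. Origin: centre of its underside
- bulb: the tubular bulb, 60 g: a straight round tube 40 mm across with a domed end, on a metal screw cap 26 mm across. Origin at the contact tip of the cap, z along the bulb to the dome. Cap z = 0 to 26 mm (tapered over its first 7 mm), then the flat collar 38 mm across at z = 26 mm, straight side z = 30 to 102 mm, dome end at 118 mm. Stands in one of the three holes with its collar on the rack's top, tip 14 mm above the table
- bulb_pear: another bulb in the rack: pear-shaped, 60 mm across, 110 mm long, same cap; not to be moved
- bulb_reflector: another bulb in the rack: reflector cone with flat front, 63 mm across, 101 mm long, same cap; not to be moved
- tape_roll: roll of black tape 56 mm across, 19 mm tall, lying between tester and rack; origin underside centre; not to be moved
- remote: black remote control 45 x 160 x 18 mm lying near the robot; not to be moved
- screwdriver: screwdriver lying near the robot; not to be moved
- power_brick: black power brick 58 x 125 x 36 mm, towards the customers' edge; not to be moved
- speaker: small black loudspeaker 85 x 85 x 115 mm tall, towards the customers' edge; not to be moved
- game_pad: grey game controller about 60 x 160 x 32 mm, towards the customers' edge; not to be moved
Things that resemble listed ones, but are neither listed nor needed, are in the scene too. What is shaped like the bulb but pink or yellow is not meant.

How it is judged:
On the way, in this order (a step that is already met when the one before it is completed fails the run):
1. the readout faces squarely across the table (within 9 degrees) and leans back 30 degrees (within 7), let go (angle between the y axis of meter_top and the y axis of across, either way round below 0.157 rad and value of joint meter_tilt between 0.4 and 0.646 rad and contact force between the arm and tester below 0.1 N), for 0.2 s.
2. the tubular bulb is taken out of the rack, held in the gripper (height (world z) of bulb above 0.05 m and contact force between the fingers and bulb above 0.5 N), for 0.1 s.
3. its collar is pressed down on the large socket's rim (value of joint plunger above 0.0065 m and contact force between bulb and socket above 1 N), for 0.3 s.
At the end, for the whole second after the job is handed in: the robot holds the tubular bulb (over 2 N) upright in the large socket, pin pushed in over 6.5 of 8 mm and the bulb bearing on the socket with over 1 N; the readout faces square across the table within 9 degrees and leans back 30 within 7 (all of step 3 and contact force between the fingers and bulb above 2 N and horizontal distance between bulb and socket_mouth below 0.003 m and angle between bulb's own z axis and vertical below 0.08 rad and linear speed of bulb below 0.02 m/s and angle between the y axis of meter_top and the y axis of across, either way round below 0.157 rad and value of joint meter_tilt between 0.4 and 0.646 rad); the arm keeps its last pose, push and grip.
It fails at once if another bulb or a thing lying about is moved more than 25 mm (distance of any of bulb_pear, bulb_reflector, tape_roll, remote, screwdriver, power_brick, speaker, game_pad from where it was at the start of the episode above 0.025 m).
It fails at once if the bulb is rammed or forced down on the socket with more than 50 N (contact force between bulb and socket above 50 N).
It also fails if it takes over 64 s, if anything falls off the work surface, if the arm or the gripper's body presses on something with over 40 N, if the wrist force passes 120 N, or if a joint passes its speed limit or range.

ROBOT

A 6-joint arm with a two-finger parallel gripper is mounted at the origin on the work surface. World frame = base frame: x ahead of the robot, y to its left, z up, the work surface at z = 0. Lengths are in m, angles in rad, forces in N, time in s.
With the tool pointing down it reaches from about 0.275 to 0.85 m from the base axis. Payload 5.2 kg.
Tool frame: the origin (TCP) lies midway between the tips of the shut fingers; the grasp point (between the pads) lies 19 mm behind it; x points along the fingers, z is the direction in which the jaws open and shut, and the axes are right-handed (so a half turn about x gives the same grasp; the last joint's range is limited). The gripper opens to 85 mm and grips with 20 to 120 N. Pads are 22 mm wide; open, the fingers measure 114 mm over their backs; the gripper's body (76 mm by 85 mm) begins 54 mm behind the grasp point. The pads swing forward as they close: fully open they stand 13 mm farther back than shut.
Start: joints at [-1.54, 0.259, 1.535, -0, 1.348, -0.203], TCP at [0.127, -0.535, 0.231] pointing down, gripper open.
Joint ranges: [-3.14, 3.14], [-0.91, 2.08], [0.19, 2.58], [-1.22, 4.36], [0.22, 2.71], [-3.12, 3.12]. Speed limits (rad/s): [2.57, 2.57, 3.14, 3.14, 3.14, 3.14].

INTERFACE

Orientations are given as a 3x3 rotation matrix whose columns are the frame's x, y, z axes.
In Python, from cell import observe, capture, camera_info, finish_job gives the robot as it stands.
- The arm moves only by the shell command python3 -m creep 'ROWS'. ROWS is JSON, a list that holds one entry, the list of rows, each a list of 5 numbers: the shift along the tool's x, y, z in mm, then the turn about the tool's x in units of 5 degrees (1.0 is 5 degrees), then the opening, from -1 (shut) to 1 (fully open). A call has 1 to 12 rows; each row is the pose to reach, as a shift and turn from the pose measured when the call began, along the tool's axes at that moment; what a row does not reach only later rows make up. A row lasts 1/12 s, in which the tool goes at most 41.7 mm and 7.16 degrees, less where a joint would pass 70% of its speed; a pose out of reach is approached as far as the arm can. A call with a gripper value outside its range is refused whole. The fingers move at their own pace and stop on an object; the grip force is fixed at half the most. Time passes only in rows, so rows that repeat a pose let the fingers close. It gives the time, the measured TCP pose, the force and the opening at its end, in the units of the state.
- observe(): the state, without advancing time (a new reading comes with each control period).
- capture(name): name is "scene" or "side" or "wrist"; returns the picture (420x560x3 uint8, red, green, blue); there is no depth.
- camera_info(name): a dict with "vfov" (degrees; the focal length in pixels is half the picture's height over the tangent of half this angle, whatever the lens; pixels are square), "cx", "cy" (the principal point, pixels), "eye" and "orientation" of the camera in the world. Camera axes: x right, y down, z forward; pixel columns grow to the right and rows downward; lengths in m; the calibration is good to about 2 mm. A picture is of the moment at which its call begins: read the wrist's pose just before it. camera_info takes no time and is no camera call; for the wrist camera it gives the pose at the moment of the call.
- finish_job(): hands the job in, once; it reports no verdict.
The state is a dict: "time": time; "joint_positions": joint angles; "joint_velocities": joint speeds; "joint_efforts": joint torques, N m; "tool_pos": TCP position; "tool_rot": TCP orientation; "force": force on the tool from outside, world axes, zero at the start; "wrist_torque": the same for the moment, N m; "opening": finger opening in m.
Only numpy, scipy, OpenCV 4.12 (cv2) and the standard library are available. Lean on these libraries where they do the work, as an engineer would, in place of code of your own. Each camera call takes 0.05 s, during which the arm holds its last target.

## Working session

There is one attempt and no reset: what is moved stays moved. The work goes in short steps, Python scripts to look and compute and a shell command to move; the robot and the scene stay as the last step left them, time stands still between calls to the robot, and variables do not carry over. Pictures are saved under pics/ and viewed, and the job is handed in when it is done.

```bash
ls; mkdir -p pics; python3 - <<'E'
from cell import *
import cv2
s=observe();print(s)
for n in ["scene","side","wrist"]:
    print(n,camera_info(n)); cv2.imwrite(f"pics/{n}0.png",cv2.cvtColor(capture(n),cv2.COLOR_RGB2BGR))
E
```

```text
pics
{'time': 0.0, 'joint_positions': array([-1.53980191e+00,  2.59372623e-01,  1.53610340e+00, -1.22674315e-05,
        1.34800097e+00, -2.02830042e-01]), 'joint_velocities': array([-0.00089992,  0.00242821,  0.00134051, -0.00092854,  0.00119508,
        0.00054629]), 'joint_efforts': array([-1.01164758e-03, -4.46036232e+01, -2.90572768e+01, -4.57807764e-04,
        1.17621754e-02, -2.44672412e-05]), 'tool_pos': array([ 0.12742031, -0.53448343,  0.2304506 ]), 'tool_rot': array([[-7.03528366e-05,  9.72786767e-01,  2.31702180e-01],
       [ 1.88305403e-03,  2.31701898e-01, -9.72785015e-01],
       [-9.99998225e-01,  3.67869539e-04, -1.84811093e-03]]), 'force': array([ 0.00286445,  0.0907899 , -0.8321883 ]), 'wrist_torque': array([ 0.03271954,  0.02515126, -0.04237701]), 'opening': 0.08550215306811432}
scene {'vfov': 50.55980226473309, 'cx': 278.4405218271763, 'cy': 206.81930745120792, 'eye': array([0.86694177, 0.52749136, 0.98760676]), 'orientation': array([[-0.83302819,  0.46775533, -0.29541324],
       [ 0.5532211 ,  0.70119135, -0.44975228],
       [-0.00323281, -0.53808517, -0.84288427]])}
side {'vfov': 46.12155033638497, 'cx': 269.60511744478566, 'cy': 207.71401566343408, 'eye': array([0.08532096, 1.14601713, 0.99408076]), 'orientation': array([[-0.91769943, -0.24194061,  0.31510711],
       [-0.39711256,  0.53594137, -0.74502917],
       [ 0.01137388, -0.80884584, -0.58791075]])}
wrist {'vfov': 65.54201539208542, 'cx': 278.7888266012585, 'cy': 210.63883571744736, 'eye': array([ 0.19458437, -0.52063189,  0.37192306]), 'orientation': array([[ 0.23163625, -0.93592276, -0.26531723],
       [-0.97280011, -0.22345568, -0.06105335],
       [-0.00214542,  0.2722428 , -0.9622262 ]])}
```

View pics/scene0.png

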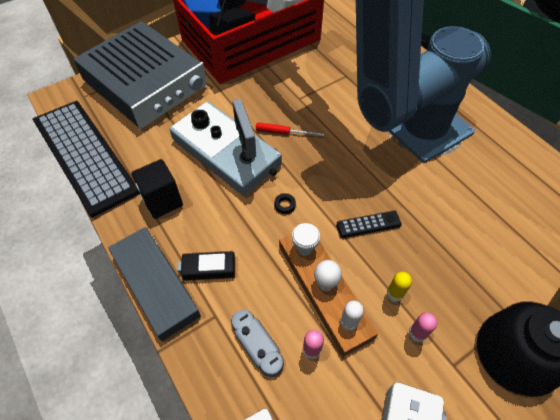

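View pics/side0.png

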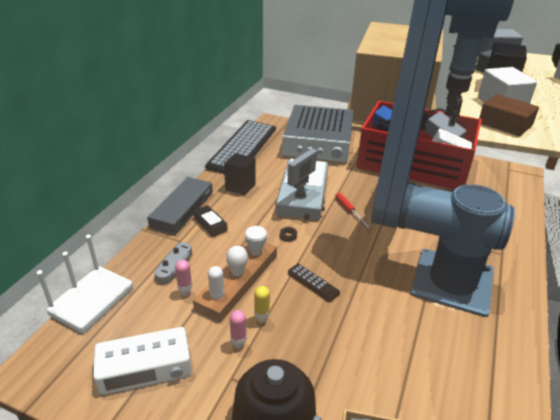

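View pics/wrist0.png

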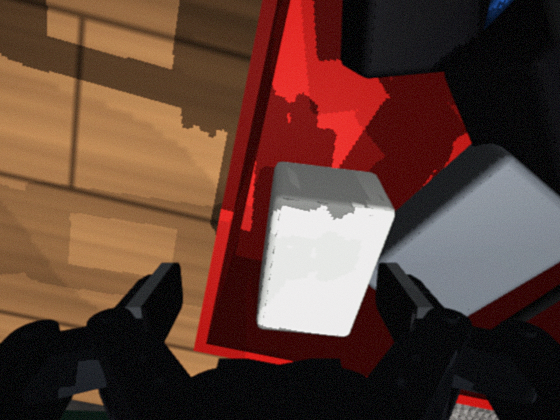

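```bash
cat > h.py <<'E'
import numpy as np, cv2
from cell import *
def cam(n,i=None):
    i=i or camera_info(n); f=210/np.tan(np.radians(i["vfov"])/2); return i,f
def ray(n,px,i=None):
    i,f=cam(n,i); d=np.array([(px[0]-i["cx"])/f,(px[1]-i["cy"])/f,1.]); d=i["orientation"]@d; return i["eye"],d/np.linalg.norm(d)
def onz(n,px,z,i=None):
    e,d=ray(n,px,i); return e+d*(z-e[2])/d[2]
def proj(n,p,i=None):
    i,f=cam(n,i); q=i["orientation"].T@(np.array(p)-i["eye"]); return np.array([i["cx"]+f*q[0]/q[2],i["cy"]+f*q[1]/q[2]])
def tri(obs):
    A=np.zeros((3,3));b=np.zeros(3)
    for e,d in obs:
        M=np.eye(3)-np.outer(d,d);A+=M;b+=M@e
    p=np.linalg.solve(A,b); return p,[np.linalg.norm(np.cross(p-e,d)) for e,d in obs]
def snap(n,name):
    i=camera_info(n);im=cv2.cvtColor(capture(n),cv2.COLOR_RGB2BGR);cv2.imwrite(f"pics/{name}.png",im);np.save(f"pics/{name}.npy",i,allow_pickle=True);return i,im
def crop(src,x0,y0,w,h,k,out):
    im=cv2.imread(f"pics/{src}.png")[y0:y0+h,x0:x0+w]
    cv2.imwrite(f"pics/{out}.png",cv2.resize(im,None,fx=k,fy=k,interpolation=cv2.INTER_CUBIC))
E
python3 - <<'E'
from h import *
crop("scene0",160,90,135,110,5,"c1")
crop("side0",260,130,90,100,6,"c2")
crop("scene0",270,210,200,160,4,"c3")
crop("side0",160,210,130,140,5,"c4")
E
```

```text
(no output)
```

View pics/c1.png

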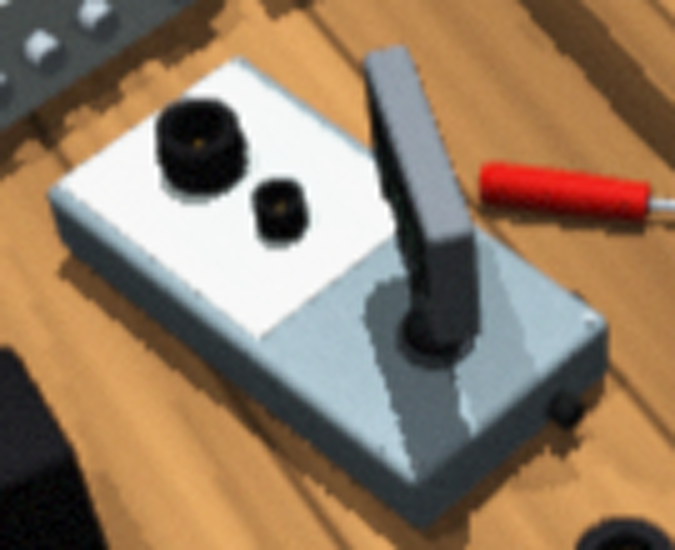

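View pics/c2.png

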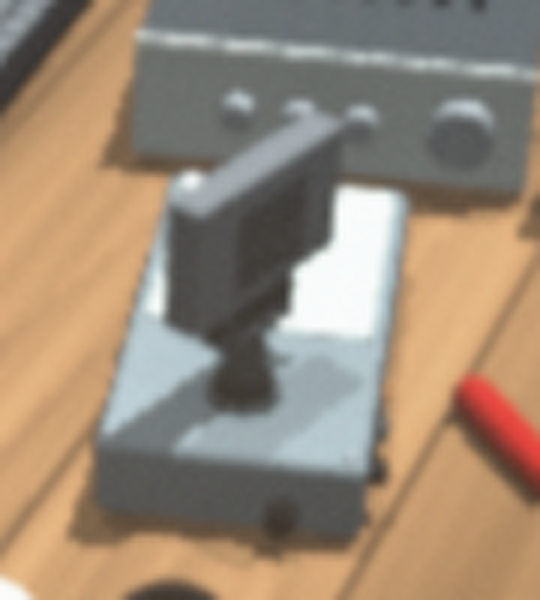

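View pics/c3.png

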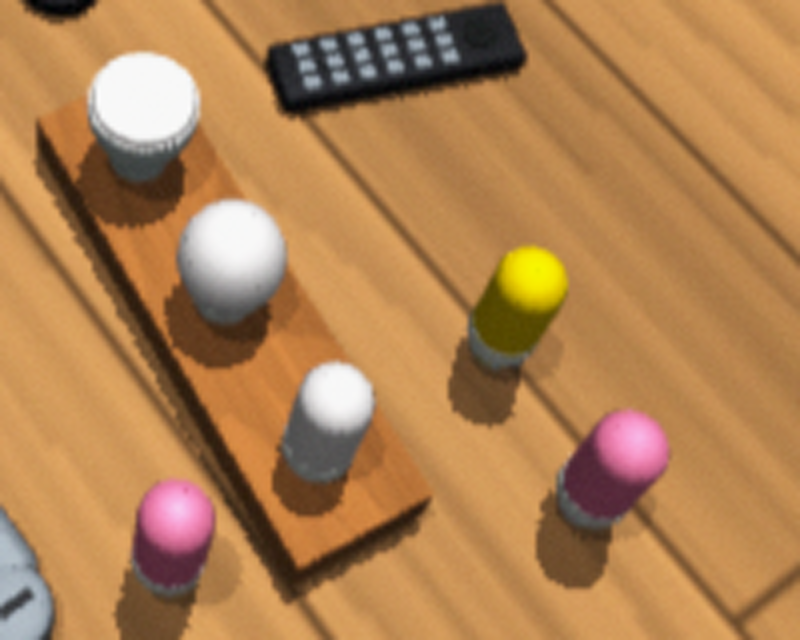

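View pics/c4.png

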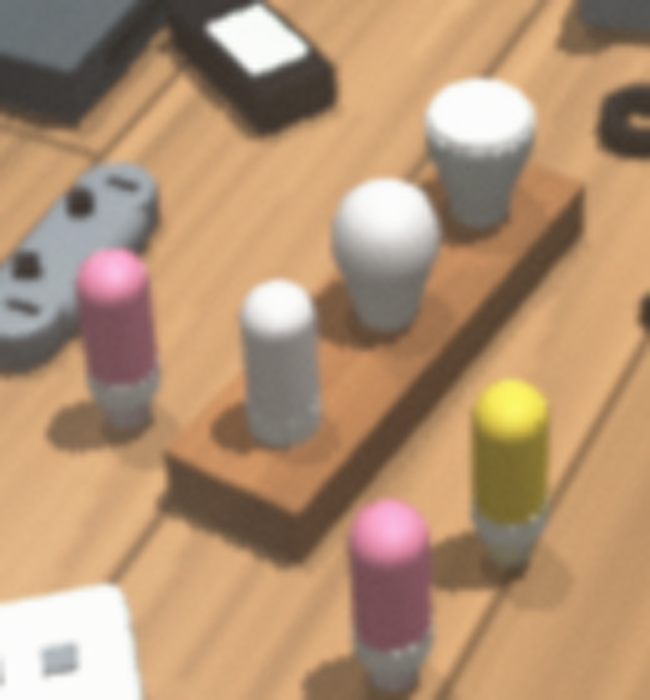

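```bash
python3 - <<'E'
from h import *
S=lambda x,y:(160+x/5,90+y/5)
D=lambda x,y:(260+x/6,130+y/6)
# tester top corners (z=.055) in scene crop
for n,p in dict(c_far_cust=S(52,190),c_far_rob=S(238,60),c_near_rob=S(606,325),c_near_cust=S(415,480)).items(): print(n,onz("scene",p,.055))
for n,p in dict(near_cust=D(98,440),near_rob=D(368,472),far_rob=D(408,195)).items(): print('side',n,onz("side",p,.055))
print('sock scene',onz("scene",S(200,128),.087)); print('small',onz("scene",S(280,198),.079))
a=tri([ray("scene",S(385,52)),ray("side",D(325,118))]);b=tri([ray("scene",S(452,240)),ray("side",D(188,205))])
print("top far",a,"near",b, b[0]-a[0])
C=lambda x,y:(270+x/4,210+y/4)
E=lambda x,y:(160+x/5,210+y/5)
print("bulb",onz("scene",C(336,400),.11),onz("side",E(280,312),.11)); print(tri([ray("scene",C(338,395)),ray("side",E(280,310))]))
# rack corners z=.04
for n,p in dict(a=C(38,125),b=C(295,572),c=C(430,495)).items(): print('rack',n,onz("scene",p,.04))
for n,p in dict(b=E(168,455),c=E(300,515),d=E(583,185)).items(): print('rack side',n,onz("side",p,.04))
for nm,p,z in [("pear",C(232,250),.08),("refl",C(142,100),.115),("yellow",C(535,275),.1),("tape",(285,203),.019),("speaker",(157,175),.115),("sd",(290,130),.01)]: print(nm,onz("scene",p,z))
E
```

```text
c_far_cust [ 0.64722443 -0.35733204  0.055     ]
c_far_rob [ 0.51116509 -0.38901942  0.055     ]
c_near_rob [ 0.44248218 -0.10369152  0.055     ]
c_near_cust [ 0.58066839 -0.07339074  0.055     ]
side near_cust [ 0.57823789 -0.07553396  0.055     ]
side near_rob [ 0.43396155 -0.10810942  0.055     ]
side far_rob [ 0.50433955 -0.39552125  0.055     ]
sock scene [ 0.56619409 -0.32298421  0.087     ]
small [ 0.55193611 -0.26006774  0.079     ]
top far (array([ 0.50421964, -0.20826601,  0.20402939]), [np.float64(0.0010073543749244272), np.float64(0.001007354374924611)]) near (array([ 0.53899186, -0.08848826,  0.20390048]), [np.float64(0.003478840863862119), np.float64(0.0034788408638620973)]) [ 0.03477222  0.11977775 -0.00012891]
bulb [0.56927392 0.35253116 0.11      ] [0.57250607 0.34284328 0.11      ]
(array([0.5687769 , 0.35158376, 0.11918596]), [np.float64(0.0016115910559672745), np.float64(0.0016115910559671809)])
rack a [0.58714596 0.10525738 0.04      ]
rack b [0.62174759 0.39933163 0.04      ]
rack c [0.53675516 0.40742494 0.04      ]
rack side b [0.61303083 0.39767798 0.04      ]
rack side c [0.53092743 0.40612139 0.04      ]
rack side d [0.49907522 0.11029351 0.04      ]
pear [0.55300501 0.24763196 0.08      ]
refl [0.55213042 0.15778182 0.115     ]
yellow [0.43354944 0.355449   0.1       ]
tape [0.50677257 0.0103057  0.019     ]
speaker [ 0.75684316 -0.17952076  0.115     ]
sd [ 0.34832447 -0.19789385  0.01      ]
```

```bash
cat >> h.py <<'E'
def goto(p,ang=None):
    "shift in tool mm to world p, turn units so that tool z has world heading ang (deg, mod 180)"
    s=observe();R=s["tool_rot"];d=R.T@(np.array(p)-s["tool_pos"])*1000
    h=np.degrees(np.arctan2(R[1,2],R[0,2]));u=0
    if ang is not None: u=-(((ang-h)+90)%180-90)/5
    print("t",round(s["time"],2),"tcp",s["tool_pos"].round(4),"head",round(h,2),"open",round(s["opening"],4),"F",s["force"].round(2),"j6",s["joint_positions"][5].round(2))
    print("shift",d.round(1),"turn",round(u,2))
E
python3 -c "
from h import *
goto((.5216,-.146,.30),-16)"
```

```text
t 0.15 tcp [ 0.1274 -0.5346  0.2307] head -76.6 open 0.0852 F [-0.12 -0.12 -0.15] j6 -0.2
shift [ -68.8  473.5 -286.8] turn -12.12
```

```bash
python3 -m creep '[[[-69,0,0,0,1],[-69,0,0,0,1],[-69,40,-25,-1,1],[-69,80,-50,-2,1],[-69,474,-287,-12.1,1],[-69,474,-287,-12.1,1],[-69,474,-287,-12.1,1],[-69,474,-287,-12.1,1],[-69,474,-287,-12.1,1],[-69,474,-287,-12.1,1],[-69,474,-287,-12.1,1],[-69,474,-287,-12.1,1]]]'; python3 -c "
from h import *
goto((.5216,-.146,.30),-16)"
```

```text
time: 1.15
tool_pos: [0.4249, -0.2401, 0.3]
tool_rot: [[-0.0, 0.271, 0.963], [0.001, 0.963, -0.271], [-1.0, 0.001, -0.0]]
force: [1.0, 0.2, 0.4]
opening: 0.0855
t 1.15 tcp [ 0.4249 -0.2401  0.3   ] head -15.73 open 0.0855 F [1.04 0.16 0.37] j6 -0.47
shift [1.000e-01 1.168e+02 6.760e+01] turn 0.05
```

```bash
python3 -m creep '[[[0,117,68,0,1],[0,117,68,0,1],[0,117,68,0,1],[0,117,68,0,1],[0,117,68,0,1]]]'; python3 -c "
from h import *
i,im=snap('wrist','w1'); print(i)
goto((.5216,-.146,.30),-16)"
```

```text
time: 1.57
tool_pos: [0.5237, -0.1431, 0.2995]
tool_rot: [[-0.0, 0.266, 0.964], [0.003, 0.964, -0.266], [-1.0, 0.002, -0.001]]
force: [-1.0, -0.1, 0.1]
opening: 0.0851
{'vfov': 65.54201539208542, 'cx': 278.7888266012585, 'cy': 210.63883571744736, 'eye': array([ 0.54224956, -0.07890185,  0.44095581]), 'orientation': array([[ 0.96384673, -0.25604933, -0.07374433],
       [-0.26644909, -0.92834057, -0.25920777],
       [-0.00208988,  0.26948567, -0.96300213]])}
t 1.62 tcp [ 0.5224 -0.1448  0.2995] head -15.54 open 0.0853 F [-0.07  0.18 -0.1 ] j6 -0.21
shift [-0.5 -1.4 -0.5] turn 0.09
```

View pics/w1.png

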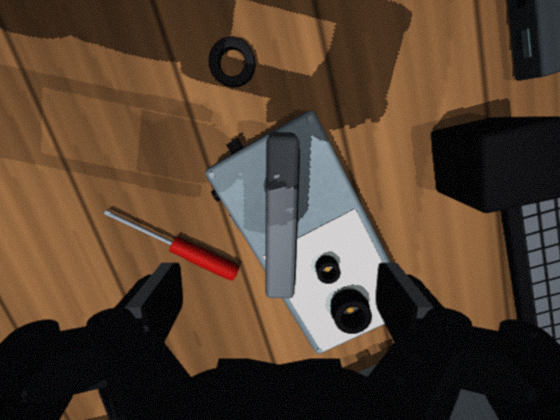

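```bash
python3 - <<'E'
from h import *
crop("w1",200,100,200,260,3,"w1c")
i=np.load("pics/w1.npy",allow_pickle=True).item()
for p,z in [((267,297),.207),((295,297),.207),((268,187),.207),((298,181),.207),((350,307),.087),((327,266),.079),((313,113),.055),((207,172),.055),((318,352),.055)]: print(p,onz("wrist",p,z,i).round(4))
E
```

```text
(267, 297) [ 0.496  -0.2089  0.207 ]
(295, 297) [ 0.5177 -0.2149  0.207 ]
(268, 187) [ 0.5215 -0.1225  0.207 ]
(298, 181) [ 0.5437 -0.124   0.207 ]
(350, 307) [ 0.5667 -0.3158  0.087 ]
(327, 266) [ 0.5522 -0.2588  0.079 ]
(313, 113) [ 0.5807 -0.0823  0.055 ]
(207, 172) [ 0.4431 -0.1141  0.055 ]
(318, 352) [ 0.5109 -0.3951  0.055 ]
```

View pics/w1c.png

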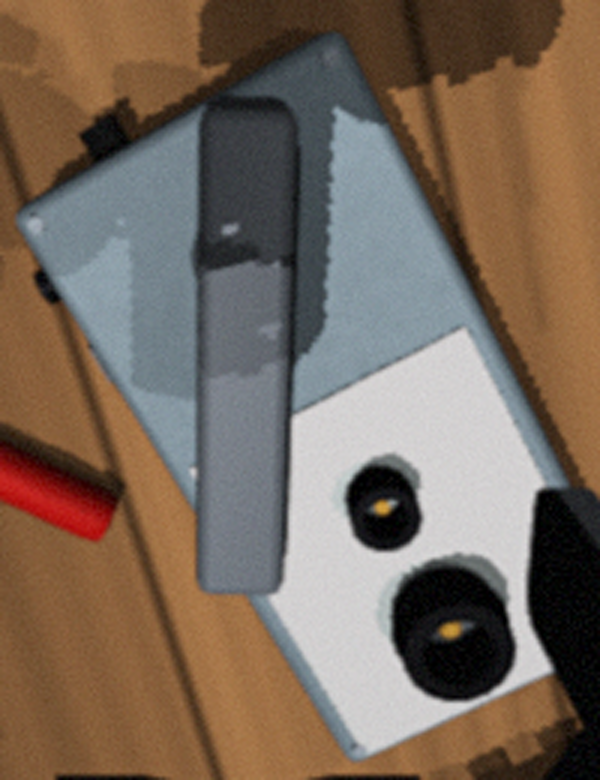

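```bash
python3 - <<'E'
from h import *
i=np.load("pics/w1.npy",allow_pickle=True).item()
W=lambda x,y:(200+x/3,100+y/3)
a=onz("wrist",W(250,102),.207,i);b=onz("wrist",W(240,590),.207,i);print(a,b,(a+b)/2,np.degrees(np.arctan2(*(a-b)[[0,1]])),np.linalg.norm(a-b))
c=(a+b)/2
goto((c[0],c[1],.20),-15.0)
E
```

```text
[ 0.54221235 -0.08911947  0.207     ] [ 0.50613384 -0.21136593  0.207     ] [ 0.5241731 -0.1502427  0.207    ] 16.44287626596065 0.12745922736244536
t 1.62 tcp [ 0.5224 -0.1448  0.2995] head -15.54 open 0.0853 F [-0.07  0.18 -0.1 ] j6 -0.21
shift [99.5 -4.9  3.3] turn -0.11
```

```bash
python3 -m creep '[[[0,-4,2.5,0,1],[40,-4,2.5,0,1],[80,-4,2.5,0,1],[110,-4,2.5,0,1],[124,-4,2.5,0,1],[124,-4,2.5,0,0],[124,-4,2.5,0,-0.3],[124,-4,2.5,0,-0.6],[124,-4,2.5,0,-0.6],[124,-4,2.5,0,-0.6],[124,-4,2.5,0,-0.6],[124,-4,2.5,0,-0.6]]]'; python3 -c "
from h import *
i,im=snap('wrist','w2')
goto((.524,-.146,.175),0)"
```

```text
time: 2.62
tool_pos: [0.5242, -0.1497, 0.1773]
tool_rot: [[0.001, 0.268, 0.963], [-0.0, 0.963, -0.268], [-1.0, -0.0, 0.001]]
force: [-1.9, -0.9, 5.5]
opening: 0.023
t 2.67 tcp [ 0.5241 -0.1497  0.1773] head -15.53 open 0.0228 F [-1.46 -1.29  6.49] j6 -0.21
shift [ 2.3  3.5 -1.1] turn -3.11
```

View pics/w2.png

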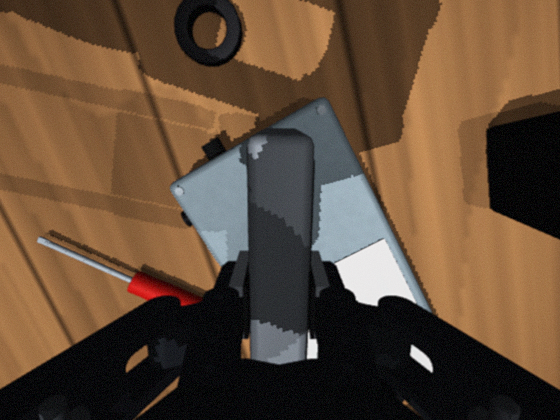

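```bash
python3 -m creep '[[[0,0,0,-0.6,-0.6],[0,0,0,-1.2,-0.6],[0,0,0,-1.8,-0.6],[0,0,0,-2.4,-0.6],[0,0,0,-3.1,-0.6],[0,0,0,-3.1,-0.6],[0,0,0,-3.1,-0.6],[0,0,0,-3.1,0.2],[0,0,0,-3.1,1],[0,0,0,-3.1,1],[0,0,0,-3.1,1],[0,0,0,-3.1,1]]]'; python3 -c "
from h import *
i,im=snap('wrist','w3')
goto((.524,-.146,.175),0)"
```

```text
time: 3.67
tool_pos: [0.5244, -0.1497, 0.1776]
tool_rot: [[0.001, 0.001, 1.0], [-0.001, 1.0, -0.001], [-1.0, -0.001, 0.001]]
force: [-0.3, 0.3, 0.6]
opening: 0.0818
t 3.72 tcp [ 0.5243 -0.1497  0.1775] head -0.04 open 0.085 F [-0.36 -0.72  0.25] j6 -0.48
shift [ 2.5  3.7 -0.3] turn -0.01
```

View pics/w3.png

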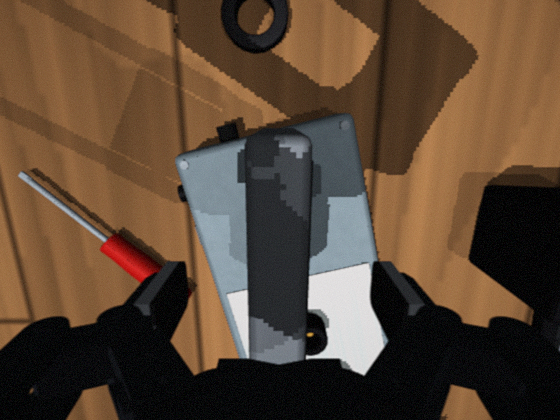

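```bash
python3 -m creep '[[[6,0,-20,0,1],[6,0,-27,0,1],[6,0,-31,0,1],[6,0,-35,0,1],[6,0,-39,0,1],[6,0,-43,0,1],[6,0,-47,0,1],[6,0,-51,0,1],[6,0,-55,0,1],[6,0,-55,0,1]]]'; python3 -c "
from h import *
i,im=snap('wrist','w4')
i,im=snap('side','s4');i,im=snap('scene','v4');
crop('side',0,0,1,1,1,'x') if 0 else None
crop('s4',250,100,130,120,5,'s4c');crop('v4',160,60,150,130,5,'v4c')
goto((.524,-.146,.175),0)"
```

```text
time: 4.55
tool_pos: [0.4685, -0.1497, 0.1714]
tool_rot: [[0.001, 0.001, 1.0], [-0.001, 1.0, -0.001], [-1.0, -0.001, 0.001]]
force: [2.1, 1.4, 0.6]
opening: 0.0854
t 4.7 tcp [ 0.4687 -0.1498  0.1714] head -0.05 open 0.0856 F [-0.05 -0.12 -0.1 ] j6 -0.54
shift [-3.6  3.9 55.3] turn -0.01
```

View pics/w4.png

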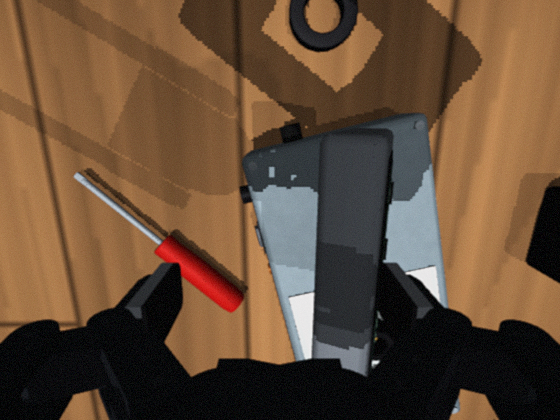

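View pics/s4c.png

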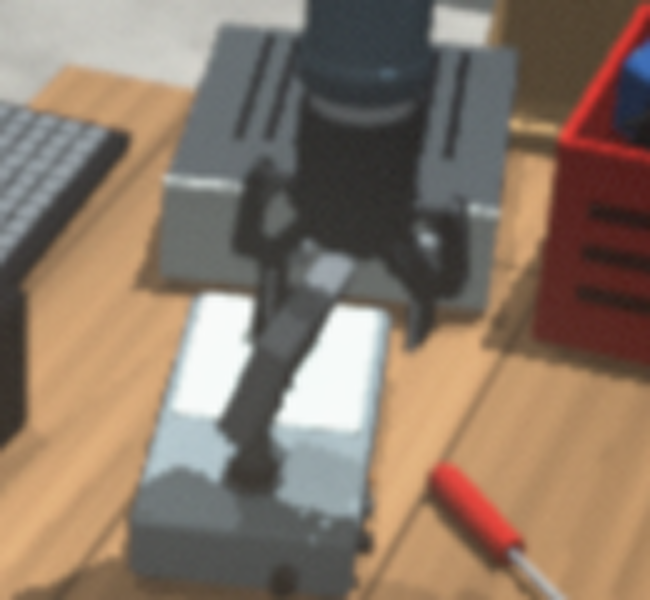

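View pics/v4c.png

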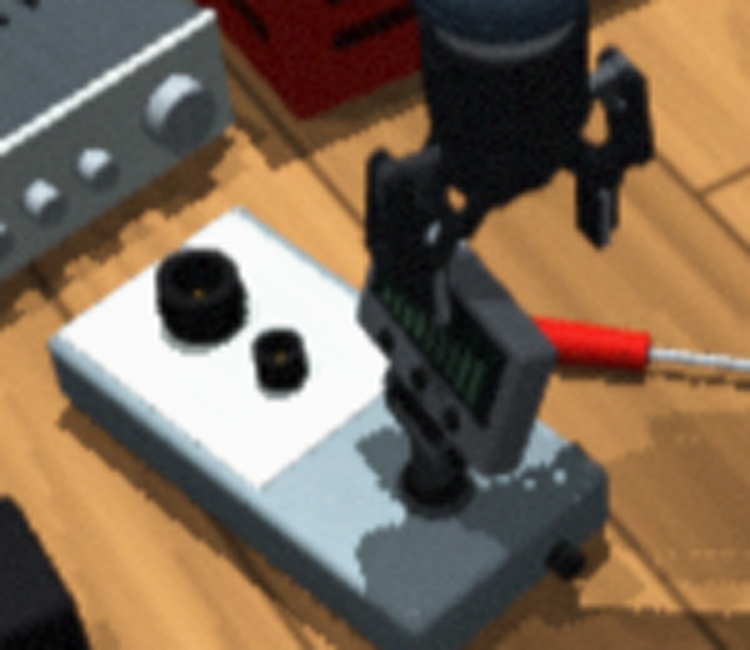

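```bash
python3 - <<'E'
from h import *
i=np.load("pics/w4.npy",allow_pickle=True).item()
for t in (20,25,30):
  r=np.radians(t)
  zb=.115+.092*np.cos(r)-.012*np.sin(r)
  zf=.115+.092*np.cos(r)+.012*np.sin(r)
  print(t,'exp back x',.5245-.092*np.sin(r)-.012*np.cos(r),'front',.5245-.092*np.sin(r)+.012*np.cos(r))
  for nm,a,b,z in [("back",(323,140),(314,350),zb),("front",(392,140),(383,260),zf)]:
    A=onz("wrist",a,z,i);B=onz("wrist",b,z,i);print(nm,A.round(4),B.round(4),np.degrees(np.arctan2(*(A-B)[[0,1]])))
E
python3 -c "
from h import *
crop('w4',230,110,220,270,3,'w4c')"
```

```text
20 exp back x 0.48175783536460753 front 0.5043104582634693
back [ 0.4839 -0.0897  0.1973] [ 0.4832 -0.1757  0.1973] 0.44412232138017244
front [ 0.505  -0.0892  0.2056] [ 0.5057 -0.1312  0.2056] -0.9731964449336933
25 exp back x 0.47474342647541584 front 0.4964948133642954
back [ 0.4844 -0.09    0.1933] [ 0.4837 -0.179   0.1933] 0.4441223213801656
front [ 0.5057 -0.0894  0.2035] [ 0.5064 -0.1321  0.2035] -0.9731964449337164
30 exp back x 0.4681076951545867 front 0.48889230484541324
back [ 0.485  -0.0903  0.1887] [ 0.4843 -0.1827  0.1887] 0.44412232138015734
front [ 0.5067 -0.0895  0.2007] [ 0.5074 -0.1334  0.2007] -0.9731964449337392
```

View pics/w4c.png

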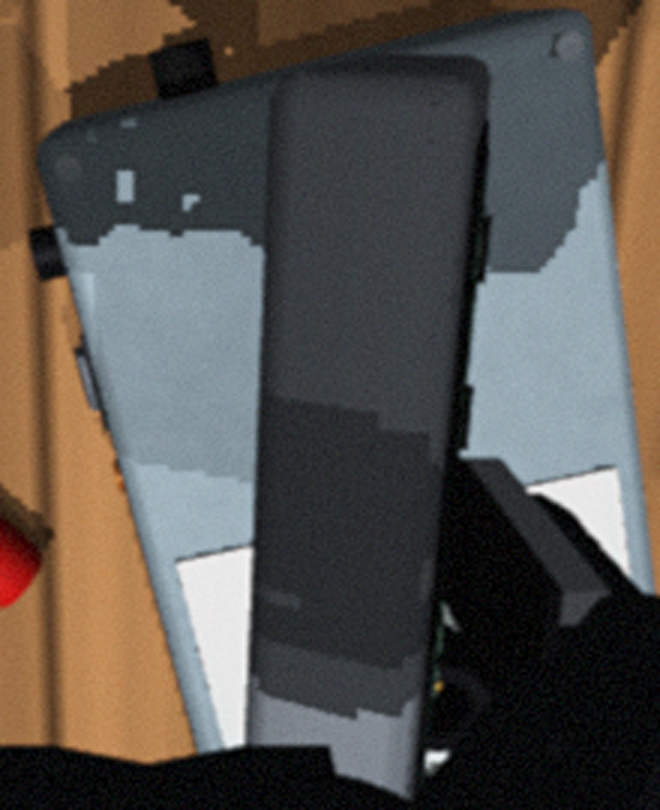

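```bash
python3 -m creep '[[[0,0,-4,0,1],[0,0,-8,0,1],[0,0,-12,0,1],[0,0,-14.5,0,1],[0,0,-14.5,0,1],[0,0,-14.5,0,1],[0,0,-6,0,1],[-10,0,20,0,1],[-45,0,30,0,1],[-60,0,30,0,1],[-60,0,30,0,1]]]'; python3 -c "
from h import *
i,im=snap('wrist','w5')
i,im=snap('side','s5');i,im=snap('scene','v5');
crop('s5',250,100,130,120,5,'s5c');crop('v5',160,60,150,130,5,'v5c')
goto((.524,-.146,.175),0)"
```

```text
time: 5.62
tool_pos: [0.5012, -0.1507, 0.2348]
tool_rot: [[0.005, 0.0, 1.0], [-0.004, 1.0, -0.0], [-1.0, -0.004, 0.005]]
force: [-0.1, -0.9, 0.5]
opening: 0.0855
t 5.77 tcp [ 0.498  -0.1494  0.2303] head -0.04 open 0.0856 F [-1.05  0.16  0.14] j6 -0.5
shift [55.2  3.4 26.1] turn -0.01
```

View pics/w5.png

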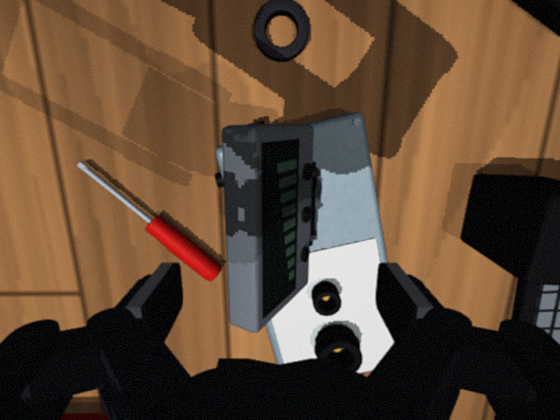

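View pics/v5c.png

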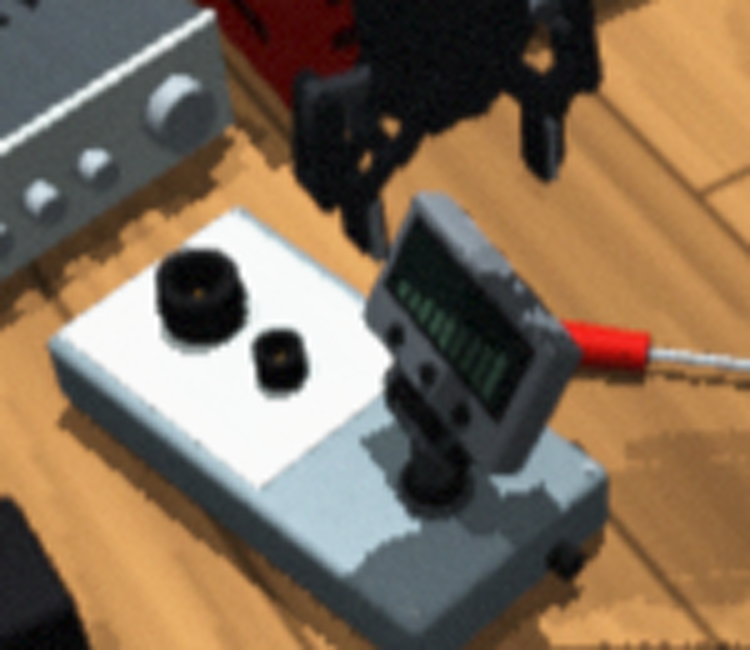

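View pics/s5c.png

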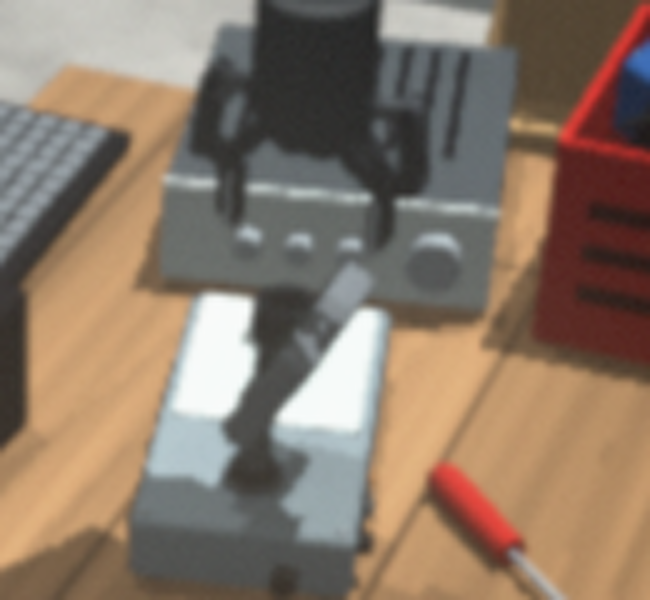

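```bash
python3 -c "
from h import *
crop('w5',200,100,140,250,3,'w5c')
i=np.load('pics/w5.npy',allow_pickle=True).item()
r=np.radians(30);c,s=np.cos(r),np.sin(r)
im=cv2.imread('pics/w5.png');v=cv2.imread('pics/v5.png');sd=cv2.imread('pics/s5.png')
for lx in (-12,12):
  for lz in (12,92):
    for y in (-65,65):
      p=(.5245+(lx*c-lz*s)/1000,-.149+y/1000,.115+(lx*s+lz*c)/1000); print(lx,lz,y,'w',proj('wrist',p,i).round(0),'scene',((proj('scene',p)-(160,60))*5).round(0),'side',((proj('side',p)-(250,100))*5).round(0))
"
```

```text
-12 12 -65 w [286. 274.] scene [386. 315.] side [309. 355.]
-12 12 65 w [287. 119.] scene [519. 475.] side [241. 453.]
-12 92 -65 w [229. 323.] scene [443. 187.] side [374. 278.]
-12 92 65 w [219. 119.] scene [585. 347.] side [307. 375.]
12 12 -65 w [312. 281.] scene [350. 316.] side [281. 333.]
12 12 65 w [317. 119.] scene [483. 478.] side [211. 430.]
12 92 -65 w [259. 335.] scene [406. 186.] side [345. 255.]
12 92 65 w [255. 119.] scene [548. 348.] side [276. 351.]
```

View pics/w5c.png

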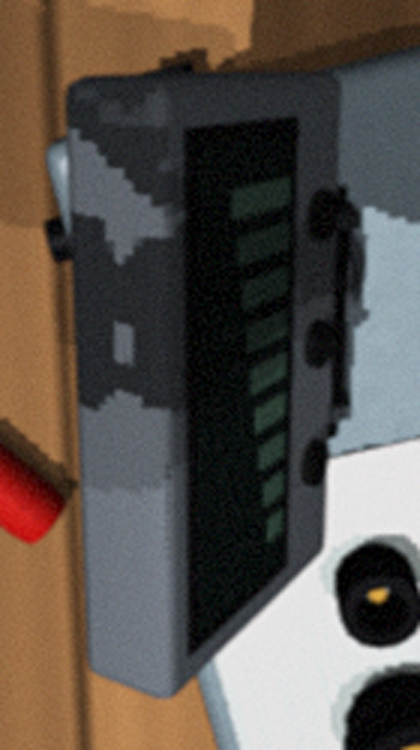

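```bash
python3 -c "
from h import *
print(onz('scene',(270+175/4,210+505/4),.105),onz('side',(160+112/5,210+275/5),.105), onz('scene',(270+640/4,210+435/4),.105))
goto((.57,.348,.26),0)"
```

```text
[0.66794724 0.34940824 0.105     ] [0.66938809 0.34959861 0.105     ] [0.45097509 0.45117659 0.105     ]
t 5.77 tcp [ 0.498  -0.1494  0.2303] head -0.04 open 0.0856 F [-1.05  0.16  0.14] j6 -0.5
shift [-29.8 497.5  71.5] turn -0.01
```

```bash
python3 -m creep '[[[-30,0,0,0,1],[-30,40,10,0,1],[-30,498,72,-9,1],[-30,498,72,-9,1],[-30,498,72,-9,1],[-30,498,72,-9,1],[-30,498,72,-9,1],[-30,498,72,-9,1],[-30,498,72,-9,1],[-30,498,72,-9,1],[-30,498,72,-9,1],[-30,498,72,-9,1]]]'; python3 -m creep '[[[0,50,-50,0,1],[0,50,-50,0,1]]]'; python3 -c "
from h import *
goto((.57,.348,.26),45)"
```

```text
time: 6.77
tool_pos: [0.5632, 0.3051, 0.2582]
tool_rot: [[-0.006, -0.706, 0.708], [-0.001, 0.708, 0.706], [-1.0, 0.003, -0.005]]
force: [1.7, -0.5, 0.0]
opening: 0.0854
time: 6.93
tool_pos: [0.4907, 0.3071, 0.252]
tool_rot: [[-0.016, -0.708, 0.706], [-0.005, 0.706, 0.708], [-1.0, 0.008, -0.015]]
force: [-0.1, -0.5, 0.3]
opening: 0.085
t 6.93 tcp [0.4907 0.3071 0.252 ] head 45.09 open 0.085 F [-0.1  -0.48  0.32] j6 -0.42
shift [ -9.5 -27.2  84.9] turn 0.02
```

```bash
python3 -m creep '[[[-5,-27,85,0,1],[-5,-27,85,0,1],[-5,-27,85,0,1],[-5,-27,85,0,1]]]'; python3 -c "
from h import *
i,im=snap('wrist','w6')
goto((.57,.348,.26),45)"
```

```text
time: 7.27
tool_pos: [0.5704, 0.3484, 0.2516]
tool_rot: [[-0.021, -0.708, 0.706], [-0.007, 0.706, 0.708], [-1.0, 0.01, -0.02]]
force: [-1.2, -0.4, 0.2]
opening: 0.0853
t 7.32 tcp [0.5697 0.348  0.2527] head 45.09 open 0.0853 F [ 0.11 -0.19 -0.82] j6 -0.41
shift [-7.3 -0.1  0.1] turn 0.02
```

View pics/w6.png

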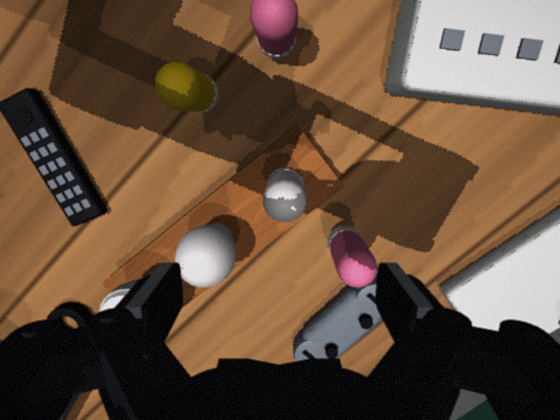

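```bash
python3 -c "
from h import *
crop('w6',240,140,90,100,6,'w6c')
i=np.load('pics/w6.npy',allow_pickle=True).item();print(i['orientation'])
print(observe()['tool_rot'][:,0])
"
```

```text
[[ 0.7058659   0.68728783  0.17143155]
 [ 0.70805785 -0.6777075  -0.19841023]
 [-0.02018449  0.26143447 -0.96501016]]
[-0.02037971 -0.00680686 -0.99976914]
```

View pics/w6c.png

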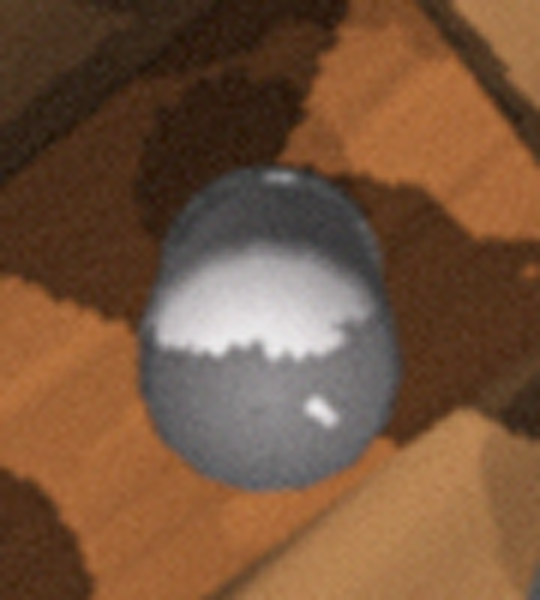

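```bash
python3 -c "
from h import *
i=np.load('pics/w6.npy',allow_pickle=True).item()
p=onz('wrist',(285,199.5),.116,i);print(p)
for z in (.03,.102): 
  q=p.copy();q[2]=.014+z;print(proj('wrist',q,i))
q=onz('wrist',(285,167.3),.04,i);print('base far edge',q)
goto((p[0],p[1],.075),None)
"
```

```text
[0.5706827  0.35012142 0.116     ]
[285.12002334 184.35551357]
[285.  199.5]
base far edge [0.55777882 0.36266458 0.04      ]
t 7.32 tcp [0.5697 0.348  0.2527] head 45.09 open 0.0853 F [ 0.11 -0.19 -0.82] j6 -0.41
shift [177.6  -0.9   5.7] turn 0
```

```bash
python3 -m creep '[[[40,-1,5.7,0,1],[80,-1,5.7,0,1],[120,-1,5.7,0,1],[150,-1,5.7,0,1],[170,-1,5.7,0,1],[177.5,-1,5.7,0,1],[177.5,-1,5.7,0,1],[177.5,-1,5.7,0,1]]]'; python3 -c "
from h import *
i,im=snap('wrist','w7')
goto((.571,.3495,.075),45)"
```

```text
time: 7.98
tool_pos: [0.5711, 0.35, 0.0763]
tool_rot: [[-0.019, -0.708, 0.706], [-0.006, 0.706, 0.708], [-1.0, 0.009, -0.018]]
force: [0.6, 0.4, 0.4]
opening: 0.0853
t 8.03 tcp [0.5718 0.3503 0.0772] head 45.07 open 0.0853 F [-0.07 -0.9   0.26] j6 -0.4
shift [ 2.2 -0.  -1.2] turn 0.01
```

View pics/w7.png

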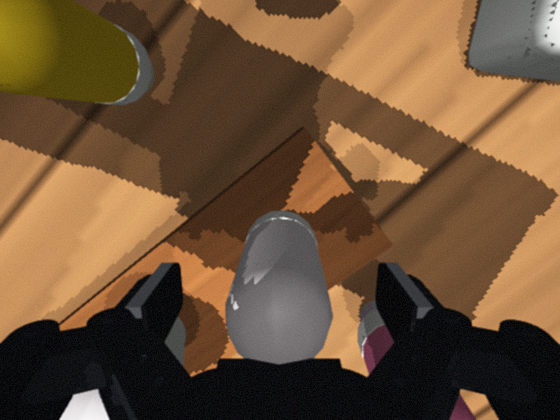

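```bash
python3 -m creep '[[[2,0,-1,0,0.3],[2,0,-1,0,-0.2],[2,0,-1,0,-1],[2,0,-1,0,-1],[2,0,-1,0,-1],[2,0,-1,0,-1],[2,0,-1,0,-1],[2,0,-1,0,-1]]]'; python3 -c "
from h import *
goto((.571,.3495,.075),45)"
```

```text
time: 8.7
tool_pos: [0.572, 0.35, 0.0767]
tool_rot: [[-0.015, -0.708, 0.706], [-0.005, 0.706, 0.708], [-1.0, 0.007, -0.014]]
force: [0.9, 0.2, 5.7]
opening: 0.0378
t 8.7 tcp [0.572  0.35   0.0767] head 45.07 open 0.0378 F [0.87 0.23 5.66] j6 -0.4
shift [ 1.7  0.3 -1.1] turn 0.01
```

```bash
python3 -m creep '[[[-10,0,0,0,-1],[-35,0,0,0,-1],[-75,0,0,0,-1],[-115,0,0,0,-1],[-155,0,0,0,-1],[-195,0,0,0,-1],[-213,0,0,0,-1],[-213,0,0,0,-1],[-213,0,0,0,-1],[-213,0,0,0,-1]]]'; python3 -c "
from h import *
i,im=snap('scene','v8');snap('side','s8')
i,im=snap('wrist','w8')
goto((.567,-.318,.29),45);goto((.567,-.318,.29),0)"
```

```text
time: 9.53
tool_pos: [0.5745, 0.3507, 0.2882]
tool_rot: [[-0.018, -0.708, 0.706], [-0.006, 0.706, 0.708], [-1.0, 0.008, -0.016]]
force: [0.9, 0.4, -1.3]
opening: 0.0376
t 9.68 tcp [0.5744 0.3507 0.2873] head 45.07 open 0.0379 F [0.33 0.32 0.  ] j6 -0.4
shift [   1.6 -467.  -478.6] turn 0.01
t 9.68 tcp [0.5744 0.3507 0.2873] head 45.07 open 0.0379 F [0.33 0.32 0.  ] j6 -0.4
shift [   1.6 -467.  -478.6] turn 9.01
```

View pics/v8.png

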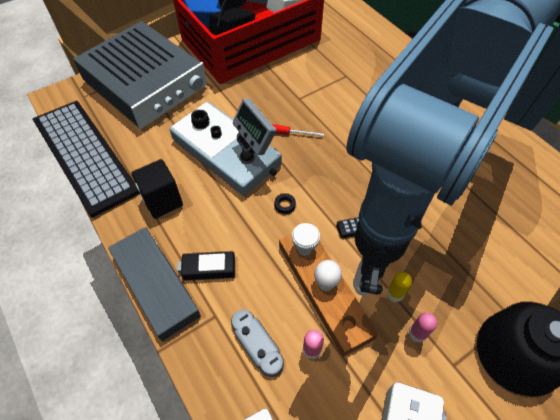

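View pics/w8.png

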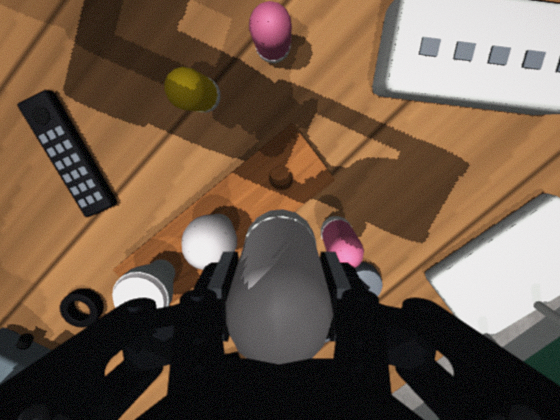

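```bash
python3 -m creep '[[[-10,-15,-15,0,-1],[-10,-40,-40,0,-1],[-10,-68,-68,0,-1],[-10,-96,-96,0,-1],[-10,-124,-124,0,-1],[-10,-152,-152,0,-1],[-10,-180,-182,0,-1],[-10,-208,-212,0,-1],[-10,-230,-235,0,-1],[-10,-238,-243,0,-1],[-10,-240,-245,0,-1],[-10,-240,-245,0,-1]]]';  python3 -m creep '[[[0,0,0,0,-1],[0,0,0,0,-1]]]'; python3 -c "
from h import *
goto((.567,-.318,.29),45)"
```

```text
time: 10.68
tool_pos: [0.5712, 0.0075, 0.2986]
tool_rot: [[-0.021, -0.707, 0.707], [-0.005, 0.707, 0.707], [-1.0, 0.011, -0.018]]
force: [-0.0, 0.1, -1.0]
opening: 0.038
time: 10.85
tool_pos: [0.5711, 0.0091, 0.2981]
tool_rot: [[-0.022, -0.708, 0.706], [-0.005, 0.706, 0.708], [-1.0, 0.012, -0.019]]
force: [-0.2, 0.2, -0.1]
opening: 0.038
t 10.85 tcp [0.5711 0.0091 0.2981] head 45.07 open 0.038 F [-0.22  0.22 -0.12] j6 -0.96
shift [   9.7 -228.2 -234.3] turn 0.01
```

```bash
python3 -c "
from h import *
goto((.624,-.375,.27),45)"
```

```text
t 10.85 tcp [0.5711 0.0091 0.2981] head 45.07 open 0.038 F [-0.22  0.22 -0.12] j6 -0.96
shift [  28.7 -309.1 -234. ] turn 0.01
```

```bash
python3 -m creep '[[[0,-18,-13,0,-1],[0,-48,-35,0,-1],[0,-80,-60,0,-1],[0,-112,-84,0,-1],[0,-144,-108,0,-1],[0,-176,-132,0,-1],[0,-208,-157,0,-1],[8,-240,-181,0,-1],[16,-272,-206,0,-1],[24,-295,-224,0,-1],[29,-309,-234,0,-1],[29,-309,-234,0,-1]]]';  python3 -m creep '[[[0,0,0,0,-1],[0,0,0,0,-1]]]'; python3 -c "
from h import *
snap('wrist','w9');snap('scene','v9')
goto((.567,-.318,.29),45)"
```

```text
time: 11.85
tool_pos: [0.6239, -0.3774, 0.266]
tool_rot: [[-0.025, -0.706, 0.707], [-0.003, 0.708, 0.707], [-1.0, 0.016, -0.02]]
force: [-0.5, -0.1, -1.2]
opening: 0.0378
time: 12.02
tool_pos: [0.6245, -0.3758, 0.2651]
tool_rot: [[-0.026, -0.707, 0.706], [-0.002, 0.707, 0.708], [-1.0, 0.017, -0.02]]
force: [-0.3, -0.1, -0.8]
opening: 0.0381
t 12.12 tcp [ 0.6246 -0.3754  0.2664] head 45.09 open 0.0382 F [-0.85  0.5   0.6 ] j6 -1.47
shift [-22.3  81.7  -0.4] turn 0.02
```

View pics/w9.png

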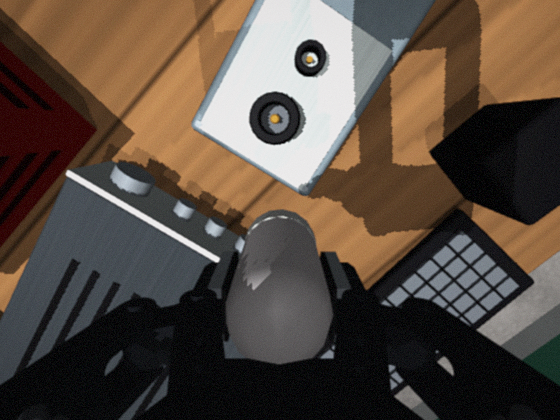

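View pics/v9.png

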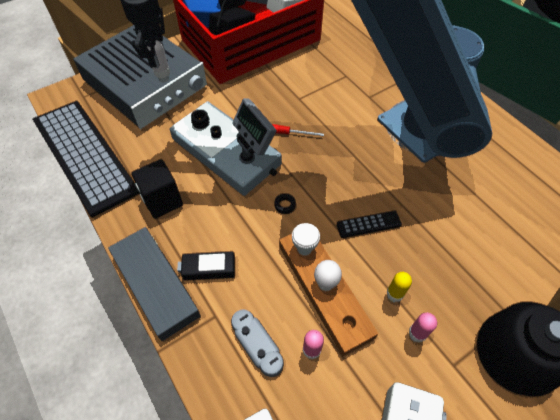

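```bash
python3 -c "
from h import *
crop('w9',230,30,110,110,6,'w9c')
crop('v9',185,90,110,90,6,'v9c')
"
```

```text
(no output)
```

View pics/w9c.png

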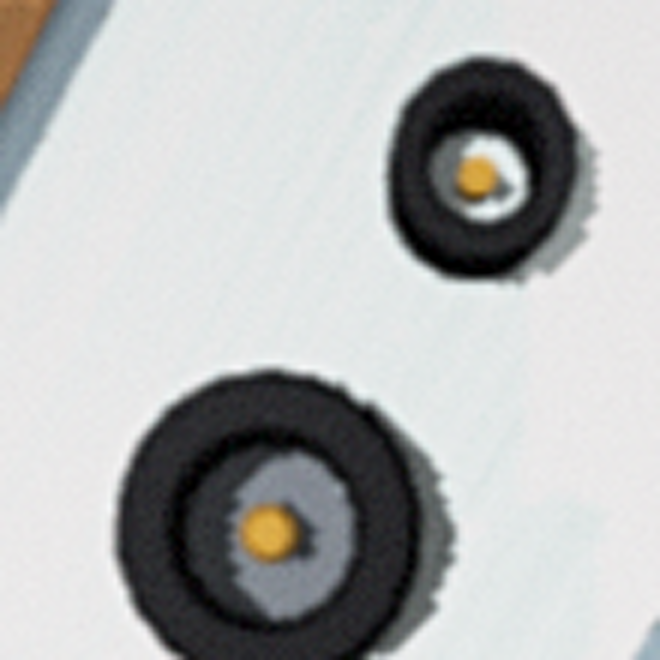

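View pics/v9c.png

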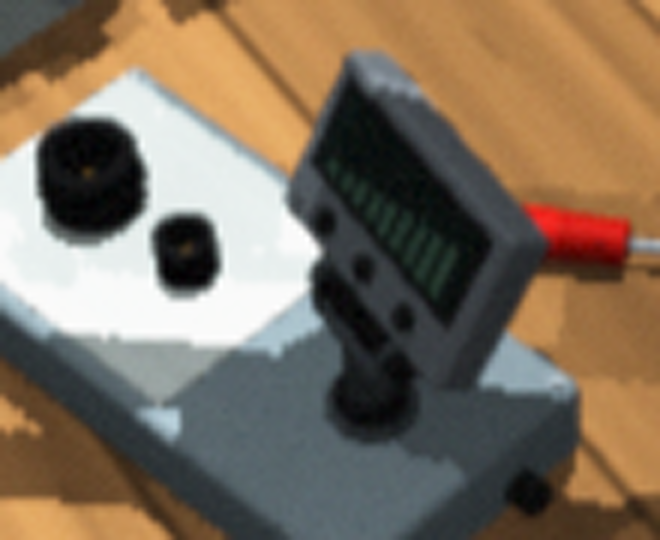

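```bash
python3 - <<'E'
from h import *
i=np.load('pics/w9.npy',allow_pickle=True).item()
im=cv2.imread('pics/w9.png')[85:155,240:310]
m=(im.max(2)<75).astype(np.uint8)
cs,_=cv2.findContours(m,cv2.RETR_EXTERNAL,cv2.CHAIN_APPROX_NONE)
c=max(cs,key=cv2.contourArea)
el=cv2.fitEllipse(c);print(el,cv2.contourArea(c),cv2.boundingRect(c))
px=(el[0][0]+240,el[0][1]+85)
p=onz('wrist',px,.087,i);print(px,p)
print('pin',onz('wrist',(275,118.7),.069,i), 'outer hand',onz('wrist',(274.7,116.7),.087,i))
# tester via corners: socket from scene pic
im=cv2.imread('pics/v9.png');print('scene',onz('scene',(185+90/6,90+158/6),.087))
# bulb collar as seen
crop('w9',210,190,140,120,5,'w9b');crop('w7',210,190,140,120,5,'w7b')
i7=np.load('pics/w7.npy',allow_pickle=True).item()
# expected collar far edge for bulb aligned w/ TCP
s=observe();R=s['tool_rot'];
for dx in (.0627-.026,.0627-.030):
  q=s['tool_pos']+R@np.array([dx,0,0]); q2=s['tool_pos']+R@np.array([dx,.019,0]);print(proj('wrist',q,i),proj('wrist',q2,i))
E
```

```text
((34.86083984375, 32.885215759277344), (50.03792953491211, 51.16471481323242), 169.56951904296875) 2009.5 (10, 7, 51, 53)
(274.86083984375, 117.88521575927734) [ 0.56796453 -0.33136216  0.087     ]
pin [ 0.56796358 -0.33196966  0.069     ] outer hand [ 0.56709667 -0.33070619  0.087     ]
scene [ 0.56750633 -0.32053315  0.087     ]
[281.46263933 239.99912524] [281.51593225 208.24993346]
[281.51485581 242.51696026] [281.57078261 210.15794716]
```

View pics/w9b.png

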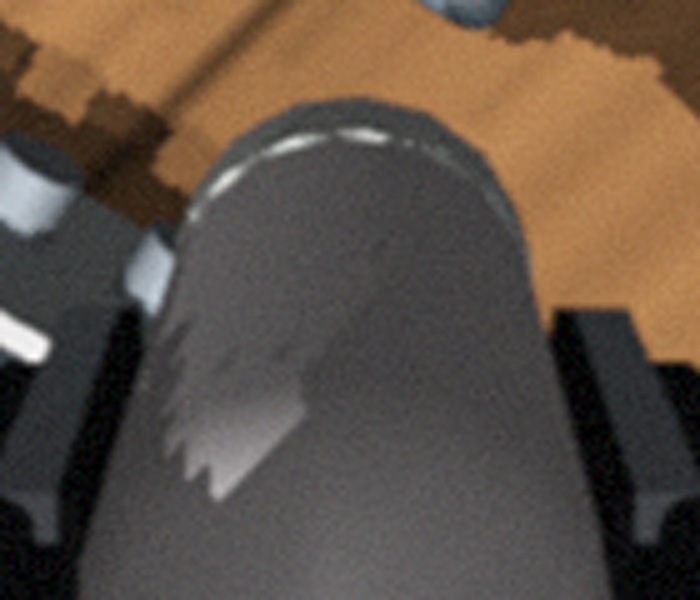

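View pics/w7b.png

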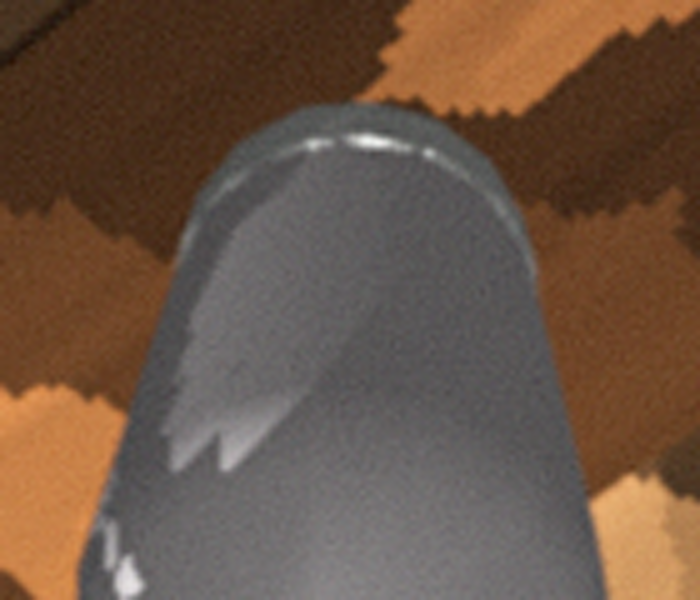

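```bash
python3 - <<'E'
from h import *
from scipy.optimize import least_squares
def ell(name,x0,y0,w,h,th=75):
    im=cv2.imread(f'pics/{name}.png')[y0:y0+h,x0:x0+w]
    m=(im.max(2)<th).astype(np.uint8);cs,_=cv2.findContours(m,cv2.RETR_EXTERNAL,cv2.CHAIN_APPROX_NONE)
    c=max(cs,key=cv2.contourArea);e=cv2.fitEllipse(c);return np.array(e[0])+(x0,y0),e[1]
print(ell('w1',322,275,56,60),ell('w1',310,248,34,40))
print(ell('w9',240,85,70,70),ell('w9',290,35,40,45))
print(ell('v9',186,105,28,32),ell('v9',208,122,16,20))
W9=[((274.86,117.9),(0,-95,87)),((230+485/6,30+165/6),(0,-30,79)),((275,118.7),(0,-95,69)),((195,127),(-75,-150,55)),((305,192),(75,-150,55))]
W1=[((351.3,307),(0,-95,87)),((327.5,266),(0,-30,79)),((200+453/3,100+631/3),(0,-95,69)),((200+335/3,100+33/3),(75,150,55)),((200+20/3,100+212/3),(-75,150,55)),((200+355/3,100+757/3),(-75,-150,55))]
SC=[((160+52/5,90+190/5),(75,-150,55)),((160+238/5,90+60/5),(-75,-150,55)),((160+606/5,90+325/5),(-75,150,55)),((160+415/5,90+480/5),(75,150,55)),((185+91/6,90+157/6),(0,-95,87)),((185+187/6,90+237/6),(0,-30,79))]
SD=[((260+98/6,130+440/6),(75,150,55)),((260+368/6,130+472/6),(-75,150,55)),((260+408/6,130+195/6),(-75,-150,55))]
i1=np.load('pics/w1.npy',allow_pickle=True).item();i9=np.load('pics/w9.npy',allow_pickle=True).item()
sets=[(i1,W1,0),(i9,W9,0),(camera_info('scene'),SC,1),(camera_info('side'),SD,2)]
def res(v,out=False):
    x,y,th=v[:3];ks=v[3:6];r=[]
    for i,obs,ci in sets:
        _,f=cam('',i)
        for px,l in obs:
            l=np.array(l)/1000;c,s=np.cos(th),np.sin(th)
            P=np.array([x+c*l[0]-s*l[1],y+s*l[0]+c*l[1],l[2]])
            q=i['orientation'].T@(P-i['eye']);u=q[:2]/q[2];u=u*(1+ks[ci]*(u@u))
            r+=list(u*f+(i['cx'],i['cy'])-px)
    return np.array(r)
for free in (0,1):
    g=(lambda v:res(np.r_[v[:3],0,0,0])) if not free else res
    o=least_squares(g,[.545,-.235,.235]+[0]*3 ,loss='soft_l1')
    v=o.x;print(v.round(4),'rms',np.sqrt((g(v)**2).mean()));print(g(v).reshape(-1,2).round(1).tolist())
    c,s=np.cos(v[2]),np.sin(v[2]);print('socket',v[0]+s*.095,v[1]-c*.095,'hinge',v[0]-s*.09,v[1]+c*.09)
E
```

```text
(array([350.35058212, 310.15911484]), (38.1915168762207, 46.362403869628906)) (array([327.32081413, 268.67087936]), (22.81259536743164, 28.280292510986328))
(array([274.86083984, 117.88521576]), (50.03792953491211, 51.16471481323242)) (array([309.8231163,  57.7769928]), (29.78830337524414, 35.63489532470703))
(array([199.71158123, 119.1733284 ]), (16.46282386779785, 19.181827545166016)) (array([215.53152657, 131.64980888]), (9.390653610229492, 11.97138786315918))
[ 0.5449 -0.2386  0.2432  0.      0.      0.    ] rms 3.1549190017801623
[[2.1, 10.1], [1.1, 6.5], [-0.7, -1.3], [0.5, -4.8], [-6.2, 0.5], [-1.0, 4.3], [0.2, -0.6], [0.7, -2.7], [0.6, -1.0], [-7.0, -0.8], [3.6, 6.7], [-3.5, -1.0], [-1.3, -3.1], [0.5, -2.8], [-0.6, -0.3], [-2.0, -2.1], [-1.6, -1.6], [-1.0, -0.2], [-0.3, -0.6], [-0.4, -1.1]]
socket 0.567727649630341 -0.33083637285380174 hinge 0.5231837823618677 -0.15127901742448874
[ 0.5447 -0.2381  0.2403 -0.1275 -0.2901 -0.048 ] rms 2.5176266965043665
[[0.2, 7.8], [0.4, 5.7], [-2.3, -3.3], [0.2, -3.7], [-5.5, 0.2], [-2.6, 0.0], [0.3, -0.3], [-0.1, 1.5], [0.7, -0.7], [-5.3, -0.0], [3.3, 6.3], [-0.2, 1.2], [0.8, -0.4], [0.6, -2.4], [-0.5, -0.1], [-0.0, 0.0], [-0.5, -0.4], [-1.1, -0.1], [-0.5, -0.5], [-0.4, -0.9]]
socket 0.5673189595577567 -0.3303929627384327 hinge 0.5232848486882493 -0.150709916571211
```

```bash
python3 -c "
from h import *
goto((.5688,-.330,.266),45);goto((.5688,-.330,.165),45)"
```

```text
t 12.12 tcp [ 0.6246 -0.3754  0.2664] head 45.09 open 0.0382 F [-0.85  0.5   0.6 ] j6 -1.47
shift [ 1.7 71.6 -7.2] turn 0.02
t 12.12 tcp [ 0.6246 -0.3754  0.2664] head 45.09 open 0.0382 F [-0.85  0.5   0.6 ] j6 -1.47
shift [102.6  70.   -5.2] turn 0.02
```

```bash
python3 -m creep '[[[1,15,-2,0,-1],[1,40,-4,0,-1],[1,65,-7,0,-1],[2,71.5,-7,0,-1],[20,71.5,-7,0,-1],[50,71,-6,0,-1],[80,70.5,-5.5,0,-1],[98,70,-5.2,0,-1],[100,70,-5.2,0,-1],[100,70,-5.2,0,-1],[100,70,-5.2,0,-1]]]'; python3 -c "
from h import *
snap('wrist','w10');snap('scene','v10');snap('side','s10')
crop('v10',170,70,110,90,6,'v10c');crop('s10',260,110,90,80,7,'s10c')
goto((.5688,-.330,.165),45);print(observe()['tool_rot'][:,0])"
```

```text
time: 13.03
tool_pos: [0.57, -0.33, 0.1695]
tool_rot: [[-0.022, -0.709, 0.705], [-0.005, 0.706, 0.709], [-1.0, 0.013, -0.019]]
force: [-1.0, -1.7, 0.0]
opening: 0.0381
t 13.18 tcp [ 0.57   -0.3305  0.1699] head 45.1 open 0.0381 F [-0.43 -0.15 -0.59] j6 -1.47
shift [ 4.9  1.2 -0.3] turn 0.02
[-0.02164098 -0.00527698 -0.99975188]
```

View pics/v10c.png

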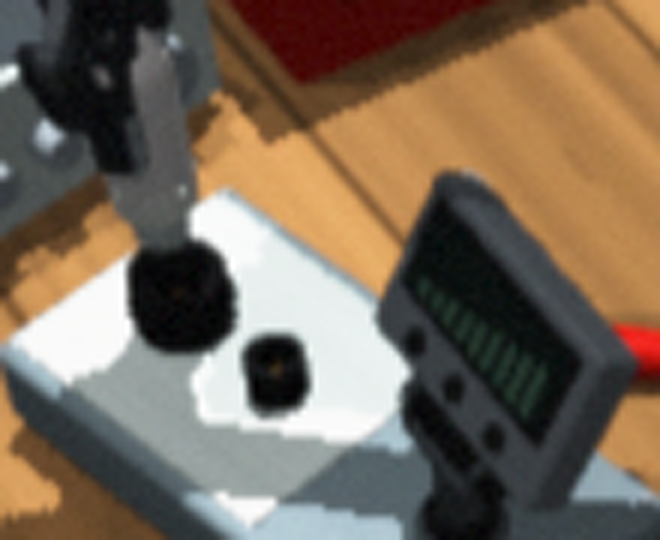

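View pics/s10c.png

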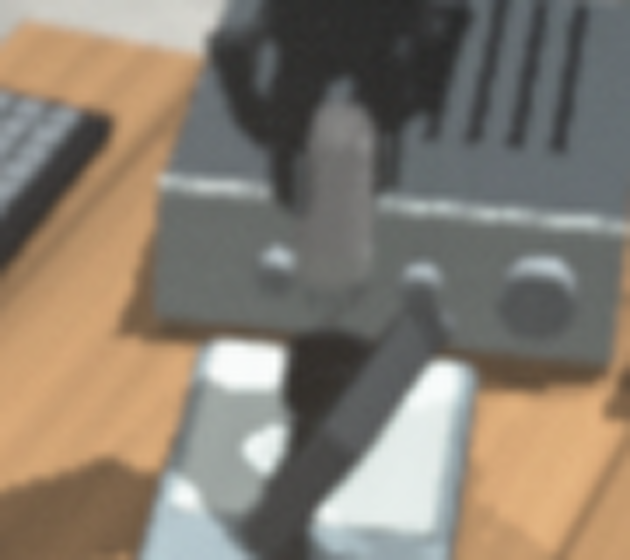

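View pics/w10.png

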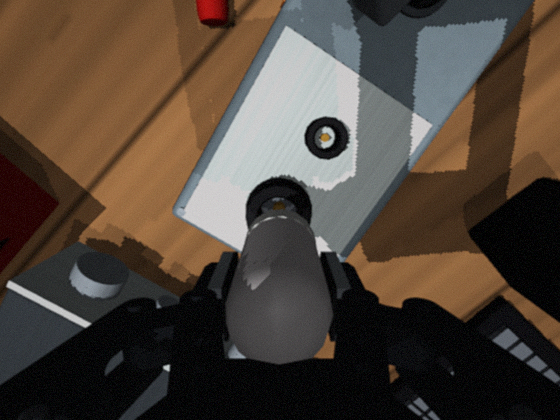

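```bash
python3 - <<'E'
from h import *
s=observe();R=s['tool_rot']
tip=s['tool_pos']+R@np.array([.0627,0,0])
k=lambda b:tip+np.array([0,0,b])
m=np.array([.5674,-.3305,.087])
V=lambda p:((proj('scene',p)-(170,70))*6).round(0)
D=lambda p:((proj('side',p)-(260,110))*7).round(0)
i=np.load('pics/w10.npy',allow_pickle=True).item()
W=lambda p:proj('wrist',p,i).round(1)
print('tip',tip)
for n,p in [('tip',k(0)),('collar',k(.026)),('dome',k(.118)),('mouth',m),('pin',m-[0,0,.018])]: print(n,'scene',V(p),'side',D(p),'wrist',W(p))
crop('w10',230,160,110,90,6,'w10c')
E
```

```text
tip [ 0.56861611 -0.33087793  0.10723228]
tip scene [160. 234.] side [326. 312.] wrist [280.1 226.2]
collar scene [151. 192.] side [329. 267.] wrist [279.4 239.8]
dome scene [116.  30.] side [339. 104.] wrist [274.2 342.9]
mouth scene [170. 265.] side [326. 347.] wrist [279.7 216. ]
pin scene [176. 292.] side [324. 377.] wrist [280.1 209.6]
```

View pics/w10c.png

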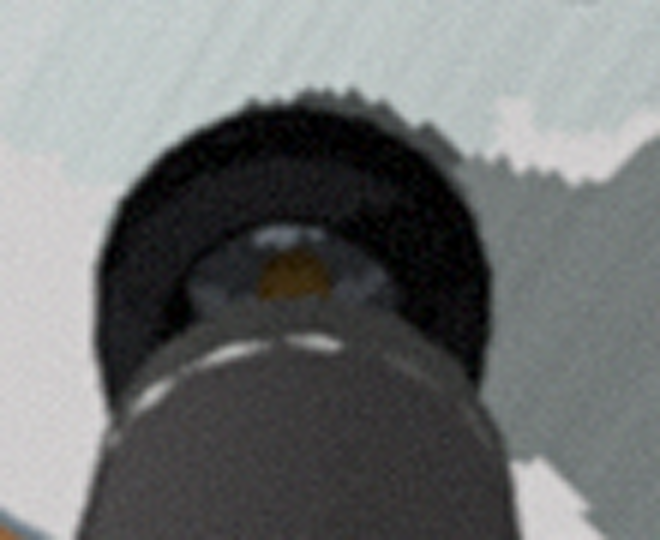

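```bash
python3 - <<'E'
from h import *
s=observe();R=s['tool_rot'];ty=np.r_[R[:2,1],0];tz=np.r_[R[:2,2],0]
i=np.load('pics/w10.npy',allow_pickle=True).item()
W=lambda p:((proj('wrist',p,i)-(230,160))*6).round(0)
for d in (0,.002,.004):
  m=np.array([.5674,-.3305,.087])+ty*d
  print(d,'rim top',W(m+ty*.024),'L',W(m-tz*.024),'R',W(m+tz*.024),'bore top',W(m+ty*.0145),'pin top',W(m+ty*.005-[0,0,.018]),'pin L',W(m-tz*.005-[0,0,.018]))
tip=s['tool_pos']+R@np.array([.0627,0,0])
for d in (0,-.001,.001):
  for z,r in ((.026,.019),(.030,.020)):
    print('collar far edge',d,z,W(s['tool_pos']+R@np.array([.0627-z,r+d,0])))
E
```

```text
0 rim top [299. 138.] L [ 98. 335.] R [500. 337.] bore top [299. 218.] pin top [301. 260.] pin L [262. 297.]
0.002 rim top [299. 121.] L [ 97. 319.] R [500. 321.] bore top [299. 201.] pin top [301. 245.] pin L [262. 282.]
0.004 rim top [299. 104.] L [ 97. 303.] R [501. 305.] bore top [299. 184.] pin top [301. 229.] pin L [262. 267.]
collar far edge 0 0.026 [302. 292.]
collar far edge 0 0.03 [302. 293.]
collar far edge -0.001 0.026 [302. 303.]
collar far edge -0.001 0.03 [302. 304.]
collar far edge 0.001 0.026 [302. 282.]
collar far edge 0.001 0.03 [302. 283.]
```

```bash
python3 -m creep '[[[0,3.5,-1,0,-1],[0,3.5,-1,0,-1],[8,3.5,-1,0,-1],[14,3.5,-1,0,-1],[18,3.5,-1,0,-1],[20,3.5,-1,0,-1],[22,3.5,-1,0,-1],[24,3.5,-1,0,-1],[24,3.5,-1,0,-1]]]'; python3 -c "
from h import *
snap('wrist','w11');snap('scene','v11');snap('side','s11')
crop('v11',170,70,110,90,6,'v11c');crop('s11',260,110,90,80,7,'s11c')
crop('w11',230,160,110,90,6,'w11c')
goto((.5688,-.330,.1237),45);print(observe()['tool_rot'][:,0])"
```

```text
time: 13.93
tool_pos: [0.5661, -0.3288, 0.1454]
tool_rot: [[-0.022, -0.708, 0.706], [-0.005, 0.706, 0.708], [-1.0, 0.012, -0.019]]
force: [-0.4, 0.1, -0.0]
opening: 0.038
t 14.08 tcp [ 0.5664 -0.329   0.1461] head 45.11 open 0.0378 F [ 0.18 -0.54 -0.17] j6 -1.47
shift [22.4 -2.7  1.4] turn 0.02
[-0.02138037 -0.00545209 -0.99975655]
```

View pics/v11c.png

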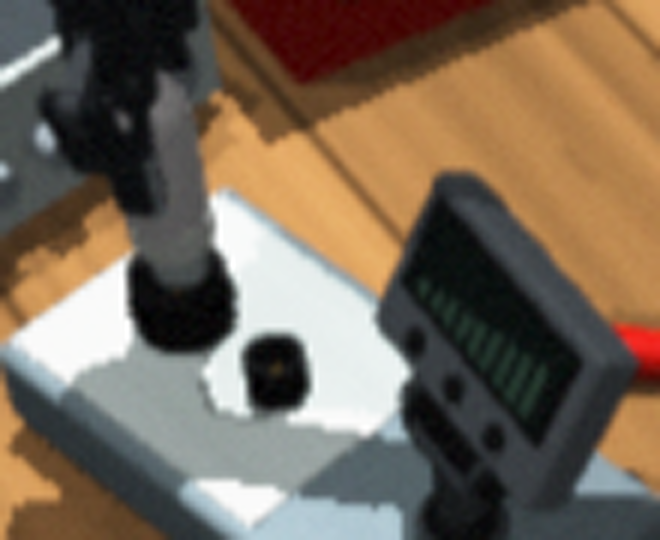

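View pics/w11c.png

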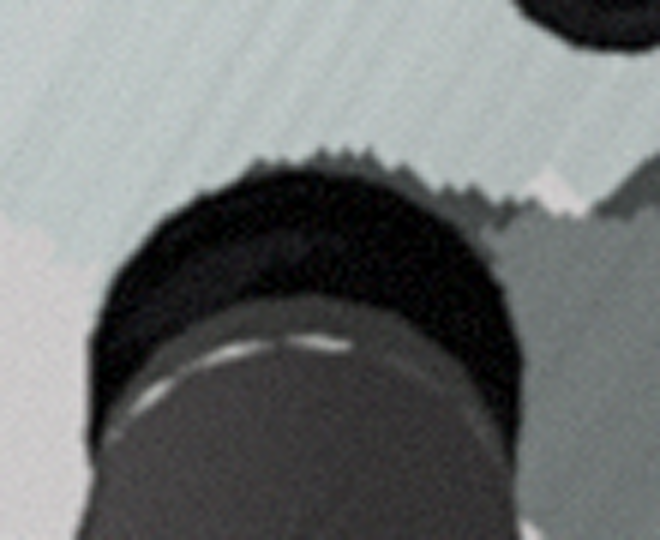

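View pics/s11c.png

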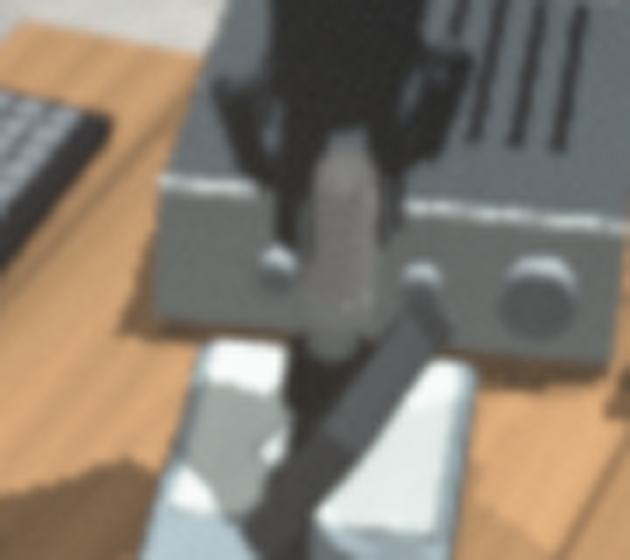

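```bash
python3 -m creep '[[[2,0,0,0,-1],[4,0,0,0,-1],[6,0,0,0,-1],[8,0,0,0,-1],[10,0,0,0,-1],[11,0,0,0,-1],[11,0,0,0,-1]]]'; python3 -c "
from h import *
goto((.5688,-.330,.1237),45);print(observe()['wrist_torque'])"
```

```text
time: 14.67
tool_pos: [0.5666, -0.3296, 0.135]
tool_rot: [[-0.02, -0.708, 0.706], [-0.006, 0.706, 0.708], [-1.0, 0.01, -0.019]]
force: [2.4, -2.4, 0.2]
opening: 0.038
t 14.67 tcp [ 0.5666 -0.3296  0.135 ] head 45.1 open 0.038 F [ 2.36 -2.42  0.22] j6 -1.47
shift [11.3 -1.9  1.5] turn 0.02
[-0.50621435 -0.52849218 -0.03137921]
```

```bash
python3 -m creep '[[[0,-1,0,0,-1],[2,-1.2,0,0,-1],[4,-1.2,0,0,-1],[6,-1.2,0,0,-1],[7,-1.2,0,0,-1],[8,-1.2,0,0,-1],[8,-1.2,0,0,-1],[8,-1.2,0,0,-1]]]'; python3 -c "
from h import *
goto((.5688,-.330,.1237),45);print(observe()['wrist_torque'])"
```

```text
time: 15.33
tool_pos: [0.5672, -0.3303, 0.1277]
tool_rot: [[-0.02, -0.708, 0.706], [-0.006, 0.706, 0.708], [-1.0, 0.01, -0.019]]
force: [-1.0, 0.6, 5.8]
opening: 0.0381
t 15.33 tcp [ 0.5672 -0.3303  0.1277] head 45.11 open 0.0381 F [-0.99  0.63  5.81] j6 -1.47
shift [ 3.9 -1.   1.4] turn 0.02
[ 0.29352951  0.25619193 -0.00966765]
```

```bash
python3 -m creep '[[[1,0.2,0,0,-1],[2,0.2,0,0,-1],[3,0.2,0,0,-1],[4,0.2,0,0,-1],[4,0.2,0,0,-1],[4,0.2,0,0,-1]]]'; python3 -c "
from h import *
goto((.5688,-.330,.1237),45);print(observe()['wrist_torque'])"
```

```text
time: 15.83
tool_pos: [0.5672, -0.3302, 0.1249]
tool_rot: [[-0.019, -0.708, 0.706], [-0.007, 0.706, 0.708], [-1.0, 0.009, -0.019]]
force: [-1.5, 0.4, 7.2]
opening: 0.0387
t 15.83 tcp [ 0.5672 -0.3302  0.1249] head 45.11 open 0.0387 F [-1.46  0.44  7.18] j6 -1.47
shift [ 1.2 -1.   1.4] turn 0.02
[0.23530608 0.32880779 0.01840521]
```

```bash
python3 -m creep '[[[1.5,0,0,0,-1],[2.5,0,0,0,-1],[3.5,0,0,0,-1],[4,0,0,0,-1],[4,0,0,0,-1],[4,0,0,0,-1]]]'; python3 -c "
from h import *
goto((.5688,-.330,.1237),45);print(observe()['wrist_torque'])"
```

```text
time: 16.33
tool_pos: [0.5673, -0.3304, 0.1238]
tool_rot: [[-0.018, -0.709, 0.705], [-0.009, 0.706, 0.709], [-1.0, 0.007, -0.019]]
force: [-3.6, 2.9, 16.0]
opening: 0.038
t 16.33 tcp [ 0.5673 -0.3304  0.1238] head 45.12 open 0.038 F [-3.57  2.9  16.  ] j6 -1.47
shift [ 0.  -0.8  1.3] turn 0.02
[0.54945297 0.74115162 0.01481995]
```

```bash
python3 -m creep '[[[2,0.7,0,0,-1],[3,0.7,0,0,-1],[4,0.7,0,0,-1],[4.5,0.7,0,0,-1],[4.5,0.7,0,0,-1],[4.5,0.7,0,0,-1],[4.5,0.7,0,0,-1]]]'; python3 -c "
from h import *
snap('scene','v12');snap('side','s12');snap('wrist','w12')
crop('v12',170,70,110,90,6,'v12c')
goto((.5688,-.330,.1237),45);print(observe()['wrist_torque'],observe()['tool_rot'][:,0])"
```

```text
time: 16.92
tool_pos: [0.5671, -0.3303, 0.1236]
tool_rot: [[-0.015, -0.709, 0.705], [-0.011, 0.705, 0.709], [-1.0, 0.003, -0.019]]
force: [-6.1, 3.8, 23.5]
opening: 0.0384
t 17.07 tcp [ 0.5672 -0.3303  0.1237] head 45.14 open 0.0382 F [-5.34  3.52 22.51] j6 -1.47
shift [-0.1 -1.   1.4] turn 0.03
[0.834418   1.07001562 0.02733236] [-0.01535162 -0.01125557 -0.9998188 ]
```

View pics/v12c.png

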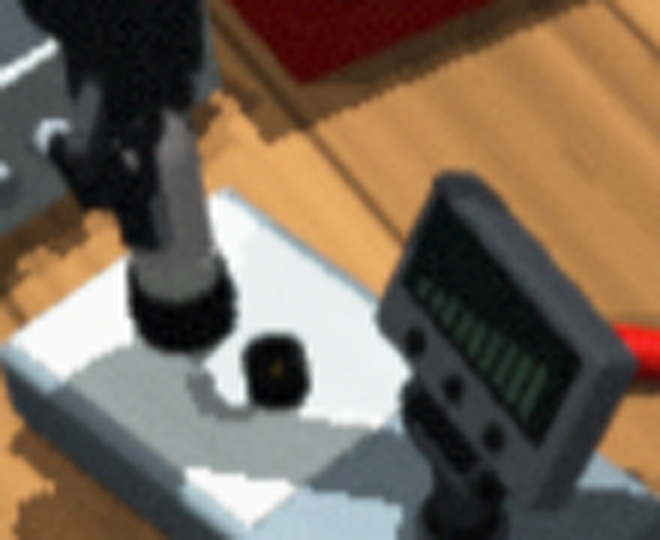

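View pics/w12.png

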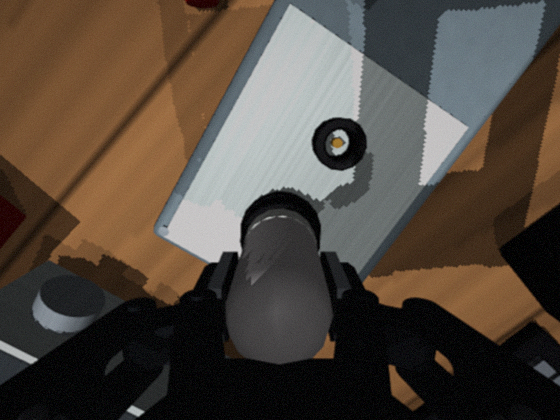

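```bash
python3 -c "
from h import *
goto((.5671,-.3303,.1237),45)
print(finish_job())"
```

```text
t 17.07 tcp [ 0.5672 -0.3303  0.1237] head 45.14 open 0.0382 F [-5.34  3.52 22.51] j6 -1.47
shift [-0.   0.  -0.1] turn 0.03
the job is handed in; nothing more can be done
None
```

I handed the job in at 17 s with the readout set and the white tubular bulb held pressed down in the large socket. The system gave no verdict.

- **Readout:** I gripped its top edge, turned it about 15.5° to face squarely across the table, then pushed it back with one finger and let go. From the pictures, I estimate it is square within about 2° and leaning back about 30°. It looked unchanged in the last scene picture.
- **Bulb:** I took it out of the rack, carried it over everything and eased it cap down into the socket. The push-back force rose gently with the spring to about 7 N. It then jumped to 16 N and 23 N with almost no further travel. That stop came at the height I had predicted for the collar on the rim, tool tip at 0.1237 m against a predicted 0.1237.
- **At hand-in:** the robot was pushing down with about 22.5 N, with about 6 N sideways from the socket wall. The tool was tilted about 0.02 rad, and the fingers were on the bulb at a 38 mm opening. No other bulb or loose object had visibly moved.

**Checks that disagreed:**
- The socket's position differed by up to about 15 mm between camera views. The largest part looked like a badly picked rim in one picture, plus possible lens distortion. I went by a close wrist-camera view and then by the contact forces while inserting.
- The spring force on the way down read about 1–2 N lower than the description gives, so the pin travel is not confirmed by force alone.

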